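# Push in the line bleed caps in order

### The arm

A 6-joint arm with a two-finger parallel gripper is mounted at the origin on the work surface. World frame = base frame: x ahead of the robot, y to its left, z up, the work surface at z = 0. Lengths are in m, angles in rad, forces in N, time in s.
With the tool pointing down it reaches from about 0.375 to 0.9 m from the base axis. Payload 3.1 kg.
Tool frame: the origin (TCP) lies at the very end of the fingers, on their centre line; the grasp point (between the pads) lies 19 mm behind it (robot.grip_depth is the distance from the TCP to the grasp point, in m); z points along the fingers, y is the direction in which the jaws open and shut (so a half turn about z gives the same grasp; the last joint's range is limited). The gripper opens to 87 mm and grips with 3 to 60 N. Pads are 19 mm wide; open, the fingers measure 117 mm over their backs; the gripper's body (75 mm by 190 mm) begins 51 mm behind the grasp point.
Start: joints at [-1.425, 0.527, 1.433, -0, 1.181, -0.178], TCP at [0.199, -0.592, 0.223] pointing down, gripper open.
Joint ranges: [-3.08, 3.08], [-0.75, 2.2], [0.22, 2.44], [-1.43, 4.57], [0, 2.65], [-2.85, 2.85]. Speed limits (rad/s): [2.79, 2.79, 3.14, 3.14, 3.14, 3.14].

### API

Orientations are given as a unit quaternion [x, y, z, w].
In Python, from rig import robot gives the robot as it stands.
- The arm moves only by the tool drive_tool, never from a script. Its argument "series" is a list of rows, each a list of 7 numbers: the shift along the tool's x, y, z in m, then the turn, a rotation vector about the tool's x, y, z in degrees, then the opening, from 0 (shut) to 1 (fully open). A call has 1 to 5 rows; each row shifts and turns the commanded pose from where the row before left it, along the tool's axes as they then stand; what a row does not reach is not made up. A row lasts 1/8 s, in which the tool goes at most 62.5 mm and 10.7 degrees, less where a joint would pass 70% of its speed; a pose out of reach is approached as far as the arm can. A call is refused whole if a number of a shift passes 0.0625 or a number of a turn 10.7, either way. A call with a gripper value outside its range is refused whole. The fingers move at their own pace and stop on an object; "squeeze" is the grip in N (left out, the last holds). Time passes only in rows, so rows that do not move let the fingers close. It gives the time, the measured TCP pose, the force and the opening at its end, in the units of the state.
- robot.get_obs(): the state, without advancing time (a new reading comes with each control period).
- robot.camera(name): name is "side" or "top"; returns (picture, depth): 420x560x3 uint8, blue, green, red; 420x560 float32, m along the optical axis (not along the pixel's ray), 0 where there is no reading.
- robot.camera_model(name): a dict with "fx", "fy", "cx", "cy" (pixels), "R" (3x3) and "t" (3): a world point X has camera coordinates R X + t. Camera axes: x right, y down, z forward; pixel columns grow to the right and rows downward; lengths in m; the calibration is good to about 2 mm. A picture is of the moment at which its call begins. camera_model takes no time and is no camera call.
- robot.hand_in(): hands the job in, once; it reports no verdict.
The state is a dict: "time": time; "q": joint angles; "joint_velocities": joint speeds; "joint_torque": joint torques, N m; "position": TCP position; "tool_rot": TCP orientation; "ft_force": force on the tool from outside, world axes, zero at the start; "moment": the same for the moment, N m; "grip_width": finger opening in m.
Only numpy, scipy, OpenCV 4.12 (cv2) and the standard library are available. Lean on these libraries where they do the work, as an engineer would, in place of code of your own. Each camera call takes 0.05 s, during which the arm holds its last target. There are 200 camera calls.

### The job

The bar's new draught lines are being readied for the first keg: on the steel manifold, push the red bleed cap, then the yellow, then the blue down by about a centimetre, in that order, with a fingertip and lightly, without ramming a cap against its stop; each stays down where you leave it. Leave the green cap untouched (its line is not connected), pull no cap up, and do not shift or pick up the things lying around. Finish with the hand clear.

Things in the scene. Friction and masses are not known exactly. Their poses are not given: they have to be found in the camera images.
- red_top (a point): centre of the flat top of the red cap; moves with the cap. About 96 mm above the work surface while the cap is up. The cap goes straight down.
- yellow_top (a point): centre of the flat top of the yellow cap; moves with the cap. About 96 mm above the work surface while the cap is up. The cap goes straight down.
- blue_top (a point): centre of the flat top of the blue cap; moves with the cap. About 96 mm above the work surface while the cap is up. The cap goes straight down.
- green_top (a point): centre of the flat top of the green cap; moves with the cap. About 96 mm above the work surface while the cap is up. The cap goes straight down.
- cap_red (a joint): the red plastic bleed cap: round push cap 36 mm across, flat top 30 mm across, cap head 14 mm thick, on a stem. Value is how far it is pushed straight down, in m: about 0 at the start (0 to 0.0015), end stop at 0.014; negative means pulled up (can be pulled to -0.010). Only friction of about 2.5 N (with damping of 25 N per m/s) holds it: it moves while pushed harder than that and stays where it is left, no spring. 0.006 or more counts as pushed in
- cap_yellow (a joint): the yellow plastic bleed cap: round push cap 36 mm across, flat top 30 mm across, cap head 14 mm thick, on a stem. Value is how far it is pushed straight down, in m: about 0 at the start (0 to 0.0015), end stop at 0.014; negative means pulled up (can be pulled to -0.010). Only friction of about 2.5 N (with damping of 25 N per m/s) holds it: it moves while pushed harder than that and stays where it is left, no spring. 0.006 or more counts as pushed in
- cap_blue (a joint): the blue plastic bleed cap: round push cap 36 mm across, flat top 30 mm across, cap head 14 mm thick, on a stem. Value is how far it is pushed straight down, in m: about 0 at the start (0 to 0.0015), end stop at 0.014; negative means pulled up (can be pulled to -0.010). Only friction of about 2.5 N (with damping of 25 N per m/s) holds it: it moves while pushed harder than that and stays where it is left, no spring. 0.006 or more counts as pushed in
- cap_green (a joint): the green plastic bleed cap: round push cap 36 mm across, flat top 30 mm across, cap head 14 mm thick, on a stem. Value is how far it is pushed straight down, in m: about 0 at the start (0 to 0.0015), end stop at 0.014; negative means pulled up (can be pulled to -0.010). Only friction of about 2.5 N (with damping of 25 N per m/s) holds it: it moves while pushed harder than that and stays where it is left, no spring. 0.006 or more counts as pushed in
- valve_red: the bleed valve that carries the red cap: a dark steel collar 34 mm across and 16 mm high with a brass neck 6 mm high, fixed on the manifold; origin at the centre of its underside, 44 mm above the work surface; the cap's stem rises from it, underside of the raised cap 38 mm above this origin
- valve_yellow: the bleed valve that carries the yellow cap: a dark steel collar 34 mm across and 16 mm high with a brass neck 6 mm high, fixed on the manifold; origin at the centre of its underside, 44 mm above the work surface; the cap's stem rises from it, underside of the raised cap 38 mm above this origin
- valve_blue: the bleed valve that carries the blue cap: a dark steel collar 34 mm across and 16 mm high with a brass neck 6 mm high, fixed on the manifold; origin at the centre of its underside, 44 mm above the work surface; the cap's stem rises from it, underside of the raised cap 38 mm above this origin
- valve_green: the bleed valve that carries the green cap: a dark steel collar 34 mm across and 16 mm high with a brass neck 6 mm high, fixed on the manifold; origin at the centre of its underside, 44 mm above the work surface; the cap's stem rises from it, underside of the raised cap 38 mm above this origin
- manifold: polished steel manifold bar, fixed to the counter, 60 mm (x) by 330 mm (y), top 44 mm above the counter, brass unions at the ends; origin at the centre of its underside, on the counter. The four valves stand in a row along its y axis at -112.5, -37.5, 37.5 and 112.5 mm, colours in any order
- tape: loose black tape measure, 66 x 34 x 58 mm high, standing; origin at the centre of its underside. Bystander
- gauge: loose pressure gauge lying face up, black, 54 mm across, 28 mm high, brass stub to its +x, reaching 48 mm from the centre; origin at the centre of its underside. Bystander
- spacer: loose light wooden ring, 52 mm across, 18 mm hole, 22 mm high; origin at the centre of its underside. Bystander
- spanner: loose steel spanner 150 mm long, lying along its x axis; origin under its middle. Bystander

How it is judged:
By the outcome, as a careful person would: the job done as asked, in the order asked, and still so for the second after the job is handed in, with the robot touching nothing.
It also fails if it takes over 56 s, if anything falls off the work surface, if the arm or the gripper's body presses on something with over 40 N, if the wrist force passes 120 N, or if a joint passes its speed limit or range.

## Working session

There is one attempt and no reset: what is moved stays moved. The work goes in short steps, Python scripts to look and compute and a tool call to move; the robot and the scene stay as the last step left them, time stands still between calls to the robot, and variables do not carry over. Pictures are saved under pics/ and viewed, about 8 in all and at most 12, crops included, and the job is handed in when it is done.

Besides the shell and the picture viewer there is one more tool, called after "Call:" by a JSON object that holds its "method" and its "body". drive_tool: Moves the arm, as the interface text tells. Its arguments: {"type":"object","properties":{"series":{"type":"array"},"squeeze":{"type":"number"}},"required":["series"]}

```bash
mkdir -p pics
python3 - <<'E'
from rig import robot
import cv2,numpy as np
o=robot.get_obs();print({k:np.round(o[k],4) for k in("time","position","tool_rot","ft_force","grip_width")})
for n in("top","side"):
    im,d=robot.camera(n);cv2.imwrite(f"pics/{n}0.png",im);np.savez(f"pics/{n}0",im=im,d=d)
    m=robot.camera_model(n);print(n,m)
E
```

```text
{'time': np.float64(0.0), 'position': array([ 0.1994, -0.5916,  0.2216]), 'tool_rot': array([ 0.9868,  0.1617,  0.    , -0.0011]), 'ft_force': array([ 0.4237,  0.5364, -0.0939]), 'grip_width': np.float64(0.087)}
top {'fx': 464.2501220401417, 'fy': 464.2501220401417, 'cx': 273.96148708652095, 'cy': 219.99637540145187, 'R': array([[ 0.02333811, -0.9997175 , -0.00450085],
       [-0.98701148, -0.02232525, -0.15909092],
       [ 0.15894549,  0.00815527, -0.98725368]]), 't': array([0.04706479, 0.57547795, 0.81003563])}
side {'fx': 477.08770167107184, 'fy': 477.08770167107184, 'cx': 274.3043321964148, 'cy': 204.8741115740258, 'R': array([[-0.84136107, -0.54039849, -0.0090007 ],
       [-0.40010617,  0.63395927, -0.66182377],
       [ 0.36335464, -0.55323152, -0.74960542]]), 't': array([0.51961068, 0.26422742, 0.66915681])}
```

View pics/top0.png

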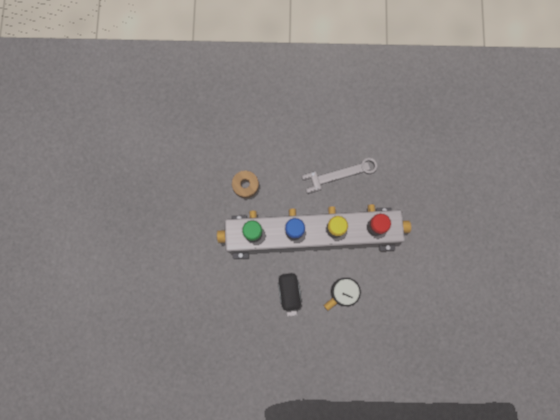

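View pics/side0.png

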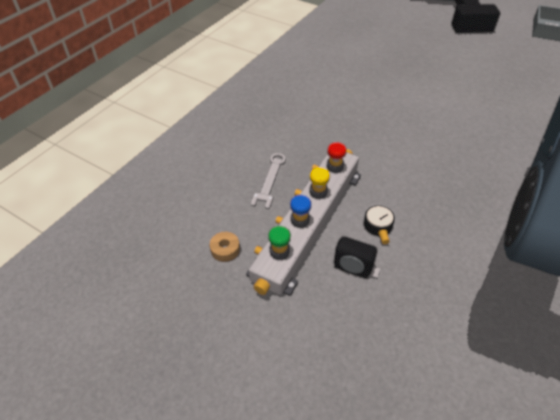

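The top view shows the caps in a row: green (252,231), blue (295,229), yellow (338,227) and red (381,224). The tape (290,292) and gauge (346,292) lie on the robot's side. The side view agrees.

```bash
cat > h.py <<'E'
import cv2,numpy as np
from rig import robot
H={'red':[(0,6),(172,180)],'yellow':[(22,35)],'green':[(50,80)],'blue':[(100,125)]}
def caps(n,im,d,Z=.096):
    m=robot.camera_model(n);R,t=m["R"],m["t"];hsv=cv2.cvtColor(im,cv2.COLOR_BGR2HSV);out={}
    for c,rs in H.items():
        k=sum(cv2.inRange(hsv,(a,150,60),(b,255,255)) for a,b in rs).astype(np.uint8)
        k[:100]=0
        _,l,s,ce=cv2.connectedComponentsWithStats(k);i=1+s[1:,4].argmax()
        v,u=np.nonzero(l==i)
        P=np.c_[(u-m["cx"])/m["fx"],(v-m["cy"])/m["fy"],np.ones(len(u))]
        X=(P*d[v,u][:,None]-t)@R; X=X[d[v,u]>0]
        T=X[X[:,2]>np.percentile(X[:,2],90)-.006]
        D=P@R; o=-R.T@t; W=o+D*((Z-o[2])/D[:,2])[:,None]
        (cx,cy),r=cv2.minEnclosingCircle(T[:,:2].astype(np.float32))
        out[c]=dict(n=len(u),px=ce[i].round(1),med=np.median(T,0).round(4),circ=np.round([cx,cy,r],4),ray=W.mean(0).round(4))
    return out
E
python3 - <<'E'
from h import *
for n in("top","side"):
    z=np.load(f"pics/{n}0.npz")
    for c,v in caps(n,z["im"],z["d"]).items(): print(n,c,v)
z=np.load("pics/top0.npz")
m=robot.camera_model("top")
for u,v in((290,292),(346,292),(245,184),(316,205),(228,235),(400,228)):
    X=(np.array([(u-m["cx"])/m["fx"],(v-m["cy"])/m["fy"],1])*z["d"][v,u]-m["t"])@m["R"];print(u,v,X.round(4))
E
```

```text
Traceback (most recent call last):
  File "h.py", line 9, in caps
    _,l,s,ce=cv2.connectedComponentsWithStats(k);i=1+s[1:,4].argmax()
                                                     ~~~~~~~~~~~~~~^^
ValueError: attempt to get argmax of an empty sequence
```

Run:
```python
from h import *
z=np.load("pics/top0.npz");h=cv2.cvtColor(z["im"],cv2.COLOR_BGR2HSV)
for u,v in((381,224),(338,227),(295,229),(252,231)):print(h[v,u],h[v+6,u])
h=cv2.cvtColor(np.load("pics/side0.npz")["im"],cv2.COLOR_BGR2HSV)
for u,v in((337,151),(320,176),(301,205),(280,236)):print(h[v,u])
import h as hh
hh.H['green']=[(50,88)];hh.H['blue']=[(100,130)];hh.H['yellow']=[(24,36)]
for n in("top","side"):
    z=np.load(f"pics/{n}0.npz")
    try:
        for c,v in caps(n,z["im"],z["d"]).items(): print(n,c,v)
    except Exception as e: print(e)
z=np.load("pics/top0.npz")
m=robot.camera_model("top")
for u,v in((290,292),(346,292),(245,178),(228,245),(400,228)):
    X=(np.array([(u-m["cx"])/m["fx"],(v-m["cy"])/m["fy"],1])*z["d"][v,u]-m["t"])@m["R"];print(u,v,X.round(4))
```

```text
[  1 169 181] [  1 169 178]
[ 28 152 189] [ 27 155 179]
[109 147 177] [109 151 166]
[ 67 119 158] [ 67 121 152]
[  1 243 213]
[ 26 244 231]
[107 222 191]
[ 70 212 155]
attempt to get argmax of an empty sequence
side red {'n': 234, 'px': array([336.5, 150.3]), 'med': array([ 0.5604, -0.1231,  0.0967]), 'circ': array([ 0.5607, -0.1248,  0.0168]), 'ray': array([ 0.5594, -0.1201,  0.096 ])}
side yellow {'n': 252, 'px': array([319.3, 175.8]), 'med': array([ 0.5549, -0.0485,  0.0962]), 'circ': array([ 0.5557, -0.0509,  0.0165]), 'ray': array([ 0.5539, -0.0463,  0.096 ])}
side green {'n': 305, 'px': array([278.8, 236. ]), 'med': array([0.5434, 0.1007, 0.0969]), 'circ': array([0.5433, 0.1001, 0.0165]), 'ray': array([0.5428, 0.1018, 0.096 ])}
side blue {'n': 276, 'px': array([300.1, 204.2]), 'med': array([0.5494, 0.0267, 0.0969]), 'circ': array([0.55  , 0.0257, 0.0164]), 'ray': array([0.5485, 0.0279, 0.096 ])}
290 292 [0.4436 0.0287 0.0584]
346 292 [ 0.4463 -0.0755  0.0246]
245 178 [0.6596 0.1184 0.0187]
228 245 [0.5261 0.1433 0.0453]
400 228 [ 0.5648 -0.172   0.0446]
```

```bash
sed -i 's/(a,150,60)/(a,90,60)/; s/(22,35)/(22,36)/; s/(50,80)/(50,88)/; s/(100,125)/(100,130)/' h.py
cat > go.py <<'E'
import sys,numpy as np
from rig import robot
from scipy.spatial.transform import Rotation as S
T=np.array(eval(sys.argv[1]));o=robot.get_obs()
print(o["time"],np.round(o["position"],4),np.round(o["tool_rot"],4),np.round(o["ft_force"],2),"delta tool",S.from_quat(o["tool_rot"]).inv().apply(T-o["position"]).round(4))
E
python3 - <<'E'
from h import *
z=np.load("pics/top0.npz")
for c,v in caps("top",z["im"],z["d"]).items(): print(c,v)
E
python3 go.py "[.560,-.122,.16]"
```

```text
red {'n': 324, 'px': array([380. , 223.3]), 'med': array([ 0.5655, -0.1243,  0.095 ]), 'circ': array([ 0.5662, -0.1248,  0.0174]), 'ray': array([ 0.5646, -0.1239,  0.096 ])}
yellow {'n': 308, 'px': array([337.4, 225.5]), 'med': array([ 0.5601, -0.0501,  0.0945]), 'circ': array([ 0.5601, -0.0508,  0.0171]), 'ray': array([ 0.5591, -0.0502,  0.096 ])}
green {'n': 282, 'px': array([251.8, 230.1]), 'med': array([0.5481, 0.0978, 0.0954]), 'circ': array([0.5484, 0.0977, 0.0164]), 'ray': array([0.5477, 0.0977, 0.096 ])}
blue {'n': 299, 'px': array([294.6, 227.9]), 'med': array([0.5544, 0.0234, 0.095 ]), 'circ': array([0.5541, 0.0239, 0.0168]), 'ray': array([0.5531, 0.0238, 0.096 ])}
0.1 [ 0.1994 -0.5916  0.2217] [ 0.9868  0.1617  0.     -0.001 ] [0.46 1.22 0.08] delta tool [ 0.4916 -0.3299  0.0625]
```

Call:
{"method": "drive_tool", "body": {"series": [[0.045, -0.03, 0, 0, 0, 0, 0], [0.045, -0.03, 0, 0, 0, 0, 0], [0.045, -0.03, 0, 0, 0, 0, 0], [0.045, -0.03, 0, 0, 0, 0, 0], [0.045, -0.03, 0, 0, 0, 0, 0]], "squeeze": 5}}

```text
time: 0.72
position: [0.3656, -0.3767, 0.2223]
tool_rot: [0.987, 0.161, -0.0, -0.0]
ft_force: [-0.1, 0.5, -0.2]
grip_width: 0.0453
```

Call:
{"method": "drive_tool", "body": {"series": [[0.045, -0.03, 0, 0, 0, 0, 0], [0.045, -0.03, 0, 0, 0, 0, 0], [0.045, -0.03, 0, 0, 0, 0, 0], [0.045, -0.03, 0, 0, 0, 0, 0], [0.045, -0.03, 0, 0, 0, 0, 0]]}}

```text
time: 1.35
position: [0.5309, -0.1627, 0.2222]
tool_rot: [0.987, 0.162, -0.0, -0.0]
ft_force: [0.4, -1.0, -0.2]
grip_width: 0.0016
```

Call:
{"method": "drive_tool", "body": {"series": [[0.04, -0.025, 0.03, 0, 0, 0, 0], [0, 0, 0.04, 0, 0, 0, 0], [0, 0, 0, 0, 0, 0, 0]]}}

```text
time: 1.72
position: [0.5576, -0.1261, 0.1495]
tool_rot: [0.987, 0.162, -0.004, -0.002]
ft_force: [-0.9, -0.3, 0.4]
grip_width: 0.0009
```

```bash
python3 go.py "[.563,-.1235,.11]"
```

```text
1.725 [ 0.5576 -0.1261  0.1495] [ 0.9867  0.1624 -0.0037 -0.0023] [-0.91 -0.35  0.36] delta tool [ 0.0062 -0.0005  0.0394]
```

Call:
{"method": "drive_tool", "body": {"series": [[0.006, 0, 0.02, 0, 0, 0, 0], [0, 0, 0.015, 0, 0, 0, 0], [0, 0, 0.005, 0, 0, 0, 0], [0, 0, 0, 0, 0, 0, 0]]}}

```text
time: 2.22
position: [0.5656, -0.1263, 0.1124]
tool_rot: [0.987, 0.161, -0.0, -0.0]
ft_force: [0.0, -0.2, 0.5]
grip_width: 0.0006
```

```bash
python3 go.py "[.563,-.1235,.096]"
python3 - <<'E'
from h import *
a=robot.camera("top")[0][150:310,180:440];b=robot.camera("side")[0][80:300,200:440]
a=cv2.resize(a,(400,246));b=cv2.resize(b,(400,367))
cv2.imwrite("pics/a1.png",np.hstack([cv2.copyMakeBorder(a,0,121,0,0,0),b]))
E
```

```text
2.225 [ 0.5656 -0.1263  0.1124] [ 9.869e-01  1.614e-01 -2.000e-04 -2.000e-04] [ 0.04 -0.25  0.48] delta tool [-0.0015 -0.0034  0.0164]
```

View pics/a1.png

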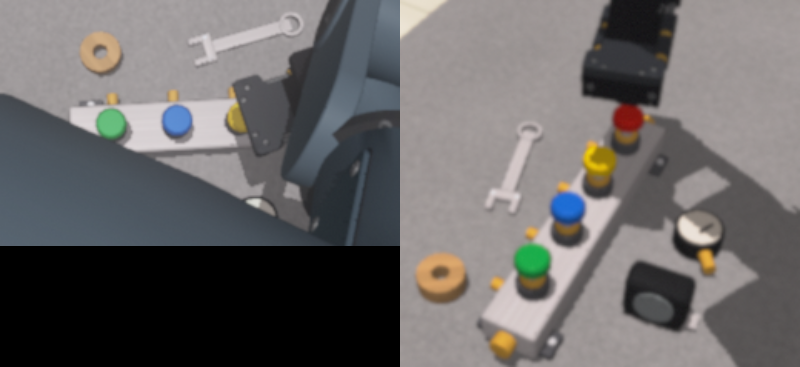

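Run:
```python
from h import *
m=robot.camera_model("side");o=robot.get_obs();p=o["position"]
for dz in(0,.02,.07):
    c=m["R"]@(p+[0,0,dz])+m["t"];print(dz,m["fx"]*c[0]/c[2]+m["cx"],m["fy"]*c[1]/c[2]+m["cy"])
im,d=robot.camera("side");cv2.imwrite("pics/a2.png",cv2.resize(im[80:200,260:420],(800,600),interpolation=cv2.INTER_CUBIC))
```

```text
0 335.64236481998046 139.86668122317332
0.02 336.6289599513997 131.24030709848495
0.07 339.2557131311994 108.27307875876026
```

View pics/a2.png

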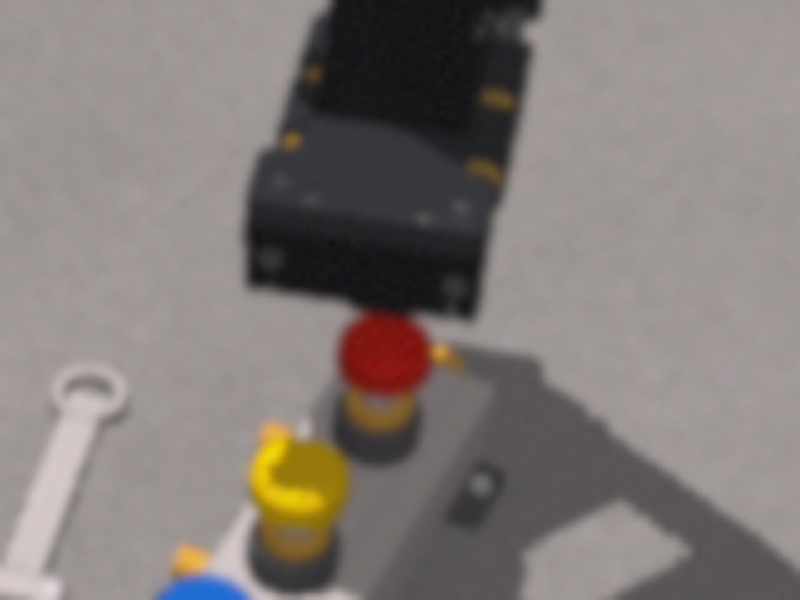

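Call:
{"method": "drive_tool", "body": {"series": [[-0.0015, -0.002, 0.006, 0, 0, 0, 0], [0, 0, 0.004, 0, 0, 0, 0], [0, 0, 0.001, 0, 0, 0, 0]]}}

```text
time: 2.75
position: [0.5635, -0.1244, 0.1011]
tool_rot: [0.987, 0.162, -0.0, -0.0]
ft_force: [-0.8, -0.2, 0.5]
grip_width: 0.0006
```

Call:
{"method": "drive_tool", "body": {"series": [[0, 0, 0.002, 0, 0, 0, 0], [0, 0, 0.001, 0, 0, 0, 0]]}}

```text
time: 3.0
position: [0.5638, -0.1246, 0.0984]
tool_rot: [0.987, 0.162, -0.0, -0.0]
ft_force: [0.8, 0.7, 0.3]
grip_width: 0.0005
```

Call:
{"method": "drive_tool", "body": {"series": [[0, 0, 0.0015, 0, 0, 0, 0], [0, 0, 0.001, 0, 0, 0, 0]]}}

```text
time: 3.25
position: [0.5638, -0.1246, 0.096]
tool_rot: [0.987, 0.162, 0.0, -0.0]
ft_force: [-0.5, 0.4, -0.3]
grip_width: 0.0008
```

Call:
{"method": "drive_tool", "body": {"series": [[0, 0, 0.001, 0, 0, 0, 0], [0, 0, 0.001, 0, 0, 0, 0]]}}

```text
time: 3.5
position: [0.5638, -0.1246, 0.0943]
tool_rot: [0.987, 0.162, 0.0, 0.0]
ft_force: [-0.3, -0.0, 2.5]
grip_width: 0.0007
```

Call:
{"method": "drive_tool", "body": {"series": [[0, 0, 0.001, 0, 0, 0, 0], [0, 0, 0.001, 0, 0, 0, 0]]}}

```text
time: 3.75
position: [0.5638, -0.1246, 0.0921]
tool_rot: [0.987, 0.162, 0.0, 0.0]
ft_force: [-0.8, 0.5, 3.4]
grip_width: 0.0007
```

Call:
{"method": "drive_tool", "body": {"series": [[0, 0, 0.001, 0, 0, 0, 0], [0, 0, 0.001, 0, 0, 0, 0]]}}

```text
time: 4.0
position: [0.5638, -0.1246, 0.09]
tool_rot: [0.987, 0.162, 0.0, 0.0]
ft_force: [-0.4, 0.2, 2.7]
grip_width: 0.0005
```

Call:
{"method": "drive_tool", "body": {"series": [[0, 0, 0.001, 0, 0, 0, 0], [0, 0, 0.001, 0, 0, 0, 0], [0, 0, 0.001, 0, 0, 0, 0], [0, 0, 0.0005, 0, 0, 0, 0], [0, 0, 0, 0, 0, 0, 0]]}}

```text
time: 4.62
position: [0.5638, -0.1246, 0.0864]
tool_rot: [0.987, 0.162, 0.0, 0.0]
ft_force: [0.1, -0.7, 0.7]
grip_width: 0.0004
```

Call:
{"method": "drive_tool", "body": {"series": [[0, 0, -0.005, 0, 0, 0, 0], [0, 0, -0.02, 0, 0, 0, 0], [0, 0, -0.02, 0, 0, 0, 0], [0, 0, 0, 0, 0, 0, 0]]}}

```text
time: 5.12
position: [0.565, -0.1251, 0.1331]
tool_rot: [0.987, 0.162, 0.002, 0.001]
ft_force: [-0.0, 0.5, -0.0]
grip_width: 0.0007
```

```bash
python3 go.py "[.558,-.050,.131]"
python3 - <<'E'
from h import *
im,d=robot.camera("side")
for c,v in caps("side",im,d).items(): print(c,v["n"],v["px"],v["med"])
E
```

```text
5.125 [ 0.565  -0.1251  0.1331] [0.9868 0.1617 0.0017 0.0011] [-0.01  0.53 -0.01] delta tool [ 0.0173 -0.0734  0.0019]
red 240 [336.2 154.3] [ 0.5602 -0.1231  0.0871]
yellow 297 [319.2 176.2] [ 0.5548 -0.049   0.0964]
green 353 [278.9 236. ] [0.5435 0.0999 0.0968]
blue 319 [300.2 204.2] [0.5498 0.0255 0.0966]
```

Call:
{"method": "drive_tool", "body": {"series": [[0.008, -0.037, 0, 0, 0, 0, 0], [0.01, -0.037, 0, 0, 0, 0, 0], [0, 0, 0.01, 0, 0, 0, 0], [0, 0, 0, 0, 0, 0, 0]]}}

```text
time: 5.68
position: [0.5563, -0.0487, 0.1201]
tool_rot: [0.987, 0.162, -0.001, -0.0]
ft_force: [-0.1, 0.3, -0.0]
grip_width: 0.0004
```

```bash
python3 go.py "[.558,-.050,.0985]"
```

```text
5.675 [ 0.5563 -0.0487  0.1201] [ 9.868e-01  1.619e-01 -1.300e-03 -4.000e-04] [-0.12  0.29 -0.03] delta tool [0.0012 0.0018 0.0216]
```

Call:
{"method": "drive_tool", "body": {"series": [[0, 0.001, 0.012, 0, 0, 0, 0], [0, 0, 0.008, 0, 0, 0, 0], [0, 0, 0.002, 0, 0, 0, 0], [0, 0, 0, 0, 0, 0, 0]]}}

```text
time: 6.18
position: [0.5574, -0.0499, 0.0993]
tool_rot: [0.987, 0.161, -0.0, -0.0]
ft_force: [-0.5, -0.3, 0.6]
grip_width: 0.0007
```

Call:
{"method": "drive_tool", "body": {"series": [[0, 0, 0.001, 0, 0, 0, 0], [0, 0, 0.001, 0, 0, 0, 0], [0, 0, 0.001, 0, 0, 0, 0], [0, 0, 0.001, 0, 0, 0, 0]]}}

```text
time: 6.68
position: [0.5576, -0.0496, 0.0956]
tool_rot: [0.987, 0.162, 0.0, 0.0]
ft_force: [-0.3, 0.3, -1.2]
grip_width: 0.0006
```

Call:
{"method": "drive_tool", "body": {"series": [[0, 0, 0.001, 0, 0, 0, 0], [0, 0, 0.001, 0, 0, 0, 0], [0, 0, 0.001, 0, 0, 0, 0]]}}

```text
time: 7.05
position: [0.5576, -0.0496, 0.0926]
tool_rot: [0.987, 0.162, 0.0, 0.0]
ft_force: [-0.7, 0.2, 2.7]
grip_width: 0.0004
```

Contact with yellow at about z = 0.095, the same as red; continuing to about 0.0864.

Call:
{"method": "drive_tool", "body": {"series": [[0, 0, 0.001, 0, 0, 0, 0], [0, 0, 0.001, 0, 0, 0, 0], [0, 0, 0.001, 0, 0, 0, 0], [0, 0, 0.001, 0, 0, 0, 0]]}}

```text
time: 7.55
position: [0.5576, -0.0496, 0.0885]
tool_rot: [0.987, 0.162, 0.0, -0.0]
ft_force: [-0.3, 0.3, 2.4]
grip_width: 0.0004
```

Call:
{"method": "drive_tool", "body": {"series": [[0, 0, 0.001, 0, 0, 0, 0], [0, 0, 0.001, 0, 0, 0, 0], [0, 0, 0, 0, 0, 0, 0]]}}

```text
time: 7.92
position: [0.5576, -0.0496, 0.0864]
tool_rot: [0.987, 0.162, 0.0, -0.0]
ft_force: [0.4, 1.5, 0.5]
grip_width: 0.0007
```

Call:
{"method": "drive_tool", "body": {"series": [[0, 0, -0.005, 0, 0, 0, 0], [0, 0, -0.02, 0, 0, 0, 0], [0, 0, -0.02, 0, 0, 0, 0], [0, 0, 0, 0, 0, 0, 0]]}}

```text
time: 8.43
position: [0.5587, -0.0501, 0.133]
tool_rot: [0.987, 0.162, 0.002, 0.001]
ft_force: [-0.2, -0.7, -1.0]
grip_width: 0.0002
```

```bash
python3 go.py "[.552,.0248,.131]"
python3 - <<'E'
from h import *
im,d=robot.camera("side")
for c,v in caps("side",im,d).items(): print(c,v["n"],v["px"],v["med"])
E
```

```text
8.425 [ 0.5587 -0.0501  0.133 ] [9.868e-01 1.617e-01 1.700e-03 9.000e-04] [-0.23 -0.73 -0.97] delta tool [ 0.0176 -0.0731  0.0019]
red 84 [341.2 155.1] [0.4943 0.0215 0.2329]
yellow 280 [319.  180.5] [ 0.5551 -0.048   0.0871]
green 352 [278.9 236. ] [0.544  0.1001 0.0967]
blue 316 [300.2 204.3] [0.5492 0.0257 0.0968]
```

Call:
{"method": "drive_tool", "body": {"series": [[0.009, -0.036, 0, 0, 0, 0, 0], [0.0095, -0.0365, 0, 0, 0, 0, 0], [0, 0, 0.01, 0, 0, 0, 0], [0, 0, 0, 0, 0, 0, 0]]}}

```text
time: 8.98
position: [0.5509, 0.0248, 0.12]
tool_rot: [0.987, 0.162, -0.002, -0.0]
ft_force: [-0.0, 0.2, 0.4]
grip_width: 0.0006
```

Call:
{"method": "drive_tool", "body": {"series": [[0, 0, 0.012, 0, 0, 0, 0], [0, 0, 0.008, 0, 0, 0, 0], [0, 0, 0.002, 0, 0, 0, 0], [0, 0, 0, 0, 0, 0, 0]]}}

```text
time: 9.48
position: [0.5519, 0.0247, 0.0993]
tool_rot: [0.987, 0.161, -0.0, -0.0]
ft_force: [-0.2, -0.3, -0.3]
grip_width: 0.0006
```

Call:
{"method": "drive_tool", "body": {"series": [[0, 0, 0.001, 0, 0, 0, 0], [0, 0, 0.001, 0, 0, 0, 0], [0, 0, 0.001, 0, 0, 0, 0], [0, 0, 0.001, 0, 0, 0, 0]]}}

```text
time: 9.98
position: [0.552, 0.025, 0.0957]
tool_rot: [0.987, 0.162, 0.0, 0.0]
ft_force: [-1.0, -0.3, 2.3]
grip_width: 0.0002
```

Call:
{"method": "drive_tool", "body": {"series": [[0, 0, 0.001, 0, 0, 0, 0], [0, 0, 0.001, 0, 0, 0, 0], [0, 0, 0.001, 0, 0, 0, 0]]}}

```text
time: 10.35
position: [0.552, 0.025, 0.0926]
tool_rot: [0.987, 0.162, 0.0, -0.0]
ft_force: [-1.1, -0.1, 2.4]
grip_width: 0.0006
```

Call:
{"method": "drive_tool", "body": {"series": [[0, 0, 0.001, 0, 0, 0, 0], [0, 0, 0.001, 0, 0, 0, 0], [0, 0, 0.001, 0, 0, 0, 0], [0, 0, 0.001, 0, 0, 0, 0]]}}

```text
time: 10.85
position: [0.552, 0.025, 0.0885]
tool_rot: [0.987, 0.162, 0.0, -0.0]
ft_force: [0.5, 1.1, 3.1]
grip_width: 0.0005
```

Call:
{"method": "drive_tool", "body": {"series": [[0, 0, 0.001, 0, 0, 0, 0], [0, 0, 0.001, 0, 0, 0, 0], [0, 0, 0, 0, 0, 0, 0]]}}

```text
time: 11.22
position: [0.552, 0.025, 0.0864]
tool_rot: [0.987, 0.162, 0.0, -0.0]
ft_force: [0.9, 1.5, 1.0]
grip_width: 0.0006
```

Call:
{"method": "drive_tool", "body": {"series": [[0, 0, -0.005, 0, 0, 0, 0], [0, 0, -0.02, 0, 0, 0, 0], [0, 0, -0.03, 0, 0, 0, 0], [0, 0, -0.05, 0, 0, 0, 0], [0, 0, -0.03, 0, 0, 0, 0]]}}

```text
time: 11.85
position: [0.5526, 0.0247, 0.224]
tool_rot: [0.987, 0.162, 0.001, 0.001]
ft_force: [-0.4, -0.3, 0.3]
grip_width: 0.0006
```

Call:
{"method": "drive_tool", "body": {"series": [[-0.045, 0.03, 0, 0, 0, 0, 0], [-0.045, 0.03, 0, 0, 0, 0, 0], [-0.045, 0.03, 0, 0, 0, 0, 0], [-0.045, 0.03, 0, 0, 0, 0, 0], [-0.045, 0.03, 0, 0, 0, 0, 0]]}}

```text
time: 12.48
position: [0.3853, -0.1902, 0.2218]
tool_rot: [0.987, 0.162, 0.0, 0.0]
ft_force: [0.9, -0.9, -1.2]
grip_width: 0.0005
```

Call:
{"method": "drive_tool", "body": {"series": [[-0.045, 0.03, 0, 0, 0, 0, 0], [-0.045, 0.03, 0, 0, 0, 0, 0], [-0.045, 0.03, 0, 0, 0, 0, 0], [-0.045, 0.03, 0, 0, 0, 0, 0], [-0.045, 0.03, 0, 0, 0, 0, 0]]}}

```text
time: 13.1
position: [0.2197, -0.4042, 0.2218]
tool_rot: [0.987, 0.161, -0.0, 0.0]
ft_force: [1.1, -0.5, 0.5]
grip_width: 0.0002
```

Call:
{"method": "drive_tool", "body": {"series": [[-0.04, 0.03, 0, 0, 0, 0, 0], [-0.02, 0.02, 0, 0, 0, 0, 0], [0, 0, 0, 0, 0, 0, 0], [0, 0, 0, 0, 0, 0, 0]]}}

```text
time: 13.6
position: [0.1804, -0.4681, 0.2213]
tool_rot: [0.987, 0.162, 0.0, -0.001]
ft_force: [0.5, 0.9, 0.3]
grip_width: 0.0005
```

Run:
```python
from h import *
a=[]
for n in("top","side"):
    im,d=robot.camera(n);a.append(im)
    for c,v in caps(n,im,d).items(): print(n,c,v["n"],v["px"],v["med"])
a=[cv2.resize(a[0][130:330,180:440],(400,308)),cv2.resize(a[1][120:310,200:440],(400,308))]
cv2.imwrite("pics/end.png",np.hstack(a))
```

```text
top red 312 [378.8 224.1] [ 0.5653 -0.1246  0.0851]
top yellow 310 [336.7 226.3] [ 0.5599 -0.0507  0.0852]
top green 282 [251.8 230.1] [0.548  0.0978 0.0952]
top blue 292 [294.4 228.7] [0.5542 0.0244 0.0854]
side red 259 [335.9 153.7] [ 0.5618 -0.1239  0.0873]
side yellow 294 [318.9 179.9] [ 0.5557 -0.0492  0.0871]
side green 353 [278.9 236. ] [0.5438 0.1    0.0967]
side blue 319 [299.9 208.1] [0.5493 0.0249 0.0869]
```

View pics/end.png

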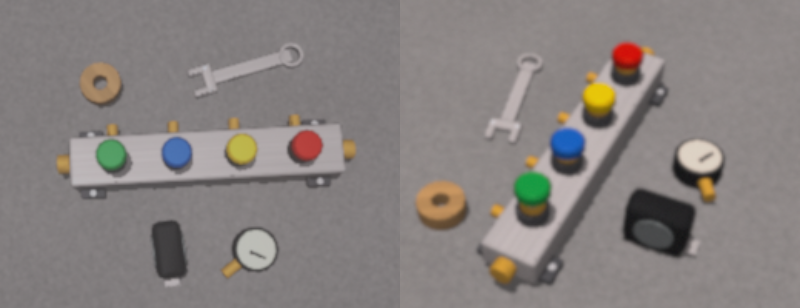

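Red, yellow and blue are about 10 mm lower in both views. Green is unchanged, the loose items look undisturbed, and the arm is clear.

```bash
python3 -c "
from rig import robot
print(robot.hand_in())"
```

```text
the job is handed in; nothing more can be done
None
```

I pushed the red, then the yellow, then the blue cap down with the closed fingertips, and handed the job in. I went down in about 1 mm steps, and the force read at the end of each move was never above 3.4 N. Each push stopped with the fingertip at z = 0.0864, about 4 mm above the end stop by the nominal heights.

- **Pushed caps:** in the final check all three sit about 9 to 10 mm lower than at the start in both cameras (tops at about 85 mm in the top view and 87 mm in the side view).
- **Green cap:** it still reads 95 mm (top view) and 97 mm (side view), the same as at the start.
- **Surroundings:** the loose items look undisturbed in the final picture. I judged this by eye and did not measure them.
- **Hand:** it is parked clear, more than 0.3 m from the manifold. The last move ended at 13.6 s.

The two cameras disagreed by about 4–5 mm in x and 2 mm in height, so I aimed at the mean of the two. During the run the side view lost red once, when the arm blocked it. Red read correctly at the end.

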